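# Close the source chamber cover crosswise

## Task

The steel cover of the source chamber lies on its rubber gasket under four loose hand-lever screws: tighten them clockwise by feel, crosswise (after a screw always take the one diagonally opposite, then the other diagonal pair), in two passes. First bring each in turn just snug, until its knob resists the turning with about 5 N; only when all four are snug, go round crosswise again and bring each to about 10 N at the knob, never above 14 N. Let go at the end and leave everything else where it is, including the vial that stands on the cover.

Things in the scene. Friction and masses are not known exactly. Their poses are not given: they have to be found in the camera images.
- housing: the source chamber, an aluminium box 240 x 240 mm and 70 mm high, fixed to the bench, place and yaw differ from run to run; origin at the centre of its underside, own z up, sides along own x and y. Four steel cleats 82 mm high hold the cover's edges.
- cover: the plain steel cover plate, 210 x 210 x 12 mm, 0.8 kg, with a round window in the middle, lying loosely on the springy gasket on the housing (the gasket stands 4 mm proud: cover underside about 74 mm above the bench); origin at the centre of its underside, own x and y parallel to the housing's. The screws sit on a 130 mm circle, 92 mm apart; tightening one slackens the rest a little.
- screw0: steel hand-lever screw at +x +y of the cover, diagonal to screw2. Collar 48 mm across, 7 mm thick; lever 12 mm wide, top 15 mm above the origin, pointing along own x to knob0. Origin: screw axis, underside of collar, about 87 mm above bench; z up. Clockwise from above tightens: sinks 1.5 mm per rad, stays where left. 5 to 35 degrees of play, then 20 to 50 to snug, 15 to 45 more to tight.
- screw1: steel hand-lever screw at -x +y of the cover, diagonal to screw3. Collar 48 mm across, 7 mm thick; lever 12 mm wide, top 15 mm above the origin, pointing along own x to knob1. Origin: screw axis, underside of collar, about 87 mm above bench; z up. Clockwise from above tightens: sinks 1.5 mm per rad, stays where left. 5 to 35 degrees of play, then 20 to 50 to snug, 15 to 45 more to tight.
- screw2: steel hand-lever screw at -x -y of the cover, diagonal to screw0. Collar 48 mm across, 7 mm thick; lever 12 mm wide, top 15 mm above the origin, pointing along own x to knob2. Origin: screw axis, underside of collar, about 87 mm above bench; z up. Clockwise from above tightens: sinks 1.5 mm per rad, stays where left. 5 to 35 degrees of play, then 20 to 50 to snug, 15 to 45 more to tight.
- screw3: steel hand-lever screw at +x -y of the cover, diagonal to screw1. Collar 48 mm across, 7 mm thick; lever 12 mm wide, top 15 mm above the origin, pointing along own x to knob3. Origin: screw axis, underside of collar, about 87 mm above bench; z up. Clockwise from above tightens: sinks 1.5 mm per rad, stays where left. 5 to 35 degrees of play, then 20 to 50 to snug, 15 to 45 more to tight.
- knob0 (a point): upright round black knob, 15 mm across, 32 mm tall, on the lever end of screw0, 50 mm from its axis; this point is on the knob's axis, 20 mm above the lever's top, 12 mm below the knob's top. Friction resists here only while the screw turns; at rest half or less remains. Loose: under 1 N. Felt best when the knob is pushed, not squeezed.
- knob1 (a point): upright round black knob, 15 mm across, 32 mm tall, on the lever end of screw1, 50 mm from its axis; this point is on the knob's axis, 20 mm above the lever's top, 12 mm below the knob's top. Friction resists here only while the screw turns; at rest half or less remains. Loose: under 1 N. Felt best when the knob is pushed, not squeezed.
- knob2 (a point): upright round black knob, 15 mm across, 32 mm tall, on the lever end of screw2, 50 mm from its axis; this point is on the knob's axis, 20 mm above the lever's top, 12 mm below the knob's top. Friction resists here only while the screw turns; at rest half or less remains. Loose: under 1 N. Felt best when the knob is pushed, not squeezed.
- knob3 (a point): upright round black knob, 15 mm across, 32 mm tall, on the lever end of screw3, 50 mm from its axis; this point is on the knob's axis, 20 mm above the lever's top, 12 mm below the knob's top. Friction resists here only while the screw turns; at rest half or less remains. Loose: under 1 N. Felt best when the knob is pushed, not squeezed.
- vial: a small amber vial with a white cap, 22 mm across, 32 mm tall, standing near the middle of the cover; origin at the centre of its underside. Bystander.
- spare: a spare hand-lever screw of the same kind lying on the bench beside the housing; not to be used. Origin under its collar. Bystander.
- wrench: a 150 mm wrench lying on the bench beside the housing; not needed. Bystander.
- beaker: a glass beaker 60 mm across, 75 mm tall, on the bench beside the housing; origin under its centre. Bystander.

How it is judged:
By the outcome, as a careful person would: the job done as asked, in the order asked, and still so for the second after the job is handed in, with the robot touching nothing.
It also fails if it takes over 72 s, if anything falls off the work surface, if the arm or the gripper's body presses on something with over 40 N, if the wrist force passes 120 N, or if a joint passes its speed limit or range.

## Robot

A 7-joint arm with a two-finger parallel gripper is mounted at the origin on the work surface. World frame = base frame: x ahead of the robot, y to its left, z up, the work surface at z = 0. Lengths are in mm, angles in rad, forces in N, time in s.
With the tool pointing down it reaches from about 400 to 875 mm from the base axis. Payload 4.4 kg.
Tool frame: the origin (TCP) lies midway between the tips of the shut fingers; the grasp point (between the pads) lies ctrl.grip_depth behind it (ctrl.grip_depth is the distance from the TCP to the grasp point, in mm); z points along the fingers, y is the line along which they close (so a half turn about z gives the same grasp; the last joint's range is limited). The gripper opens to 85 mm and grips with 20 to 120 N. Pads are 22 mm wide; open, the fingers measure 114 mm over their backs; the gripper's body (76 mm by 85 mm) begins 54 mm behind the grasp point. The pads swing forward as they close: fully open they stand 13 mm farther back than shut.
Start: joints at [-1.205, 0.628, 0.038, 1.517, -0.027, 0.996, -0.02], TCP at [272.008, 590.364, 231.313] pointing down, gripper open.
Joint ranges: [-3.06, 3.06], [-0.37, 2.12], [-1.25, 1.32], [0.18, 2.47], [-1.1, 4.24], [0.23, 1.98], [-2.94, 2.94]. Speed limits (rad/s): [2.57, 2.57, 3.14, 3.14, 3.14, 3.14, 3.14].

## Interface

Orientations are given as [roll, pitch, yaw] about the fixed x, y, z axes, in that order (R = Rz(yaw) Ry(pitch) Rx(roll)).
In Python, from cell import ctrl gives the robot as it stands.
- The arm moves only by the tool carry_out, never from a script. Its argument "deltas" is one flat list of numbers, 7 for each row, row after row: the turn, a rotation vector about the tool's x, y, z in degrees, then the shift along the tool's x, y, z in m, then the closure, from -1 (fully open) to 1 (shut). In form: [wx, wy, wz, dx, dy, dz, claw, wx, wy, wz, dx, dy, dz, claw, ...]. A call has 1 to 12 rows; each row shifts and turns the commanded pose from where the row before left it, along the tool's axes as they then stand; what a row does not reach is not made up. A row lasts 1/8 s, in which the tool goes at most 62.5 mm and 10.7 degrees, less where a joint would pass 70% of its speed; a pose out of reach is approached as far as the arm can. A call with a gripper value outside its range is refused whole. The fingers move at their own pace and stop on an object; the grip force is fixed at half the most. Time passes only in rows, so rows that do not move let the fingers close. It gives the time, the measured TCP pose, the force, the opening and the grip force at its end, in the units of the state.
- ctrl.read_state(): the state, without advancing time (a new reading comes with each control period).
- ctrl.get_image(name): name is "scene" or "top"; returns the picture (384x512x3 uint8, red, green, blue); there is no depth.
- ctrl.calibration(name): a dict with "mtx" (3x3 intrinsics, pixels), "R" (3x3) and "t" (3): a world point X has camera coordinates R X + t. Camera axes: x right, y down, z forward; pixel columns grow to the right and rows downward; lengths in mm; the calibration is good to about 2 mm. A picture is of the moment at which its call begins. calibration takes no time and is no camera call.
- ctrl.finish_job(): hands the job in; it is judged then, once.
The state is a dict: "clock": time; "qpos": joint angles; "qd": joint speeds; "tau": joint torques, N m; "eef_pos": TCP position; "tool_rot": TCP orientation; "force": force on the tool from outside, world axes, zero at the start; "torque": the same for the moment, N m; "width": finger opening in mm; "gripper_force": force on a finger pad.
Only numpy, scipy, OpenCV 4.12 (cv2) and the standard library are available. Lean on these libraries where they do the work, as an engineer would, in place of code of your own. Each camera call takes 0.05 s, during which the arm holds its last target. There are 200 camera calls.

## Working session

There is one attempt and no reset: what is moved stays moved. The work goes in short steps, Python scripts to look and compute and a tool call to move; the robot and the scene stay as the last step left them, time stands still between calls to the robot, and variables do not carry over. Pictures are saved under pics/ and viewed, at most 10 in all, crops included, and the job is handed in when it is done.

Besides the shell and the picture viewer there is one more tool, called after "Call:" as a command line: name --argument value ..., lists and objects as JSON in quotes. carry_out: Moves the arm, as the interface text tells. Its arguments: {"type":"object","properties":{"deltas":{"type":"array"}},"required":["deltas"]}

```bash
ls; mkdir -p pics; python3 - <<'E'
from cell import ctrl
import cv2,numpy as np
for n in("scene","top"):
    im=ctrl.get_image(n); cv2.imwrite(f"pics/{n}0.png",cv2.resize(im[:,:,::-1],(800,600),interpolation=cv2.INTER_CUBIC))
    np.save(f"pics/{n}0.npy",im)
    c=ctrl.calibration(n); print(n,c)
print(ctrl.read_state(), ctrl.grip_depth)
E
```

```text
pics
scene {'mtx': array([[393.67626468,   0.        , 254.15000972],
       [  0.        , 393.67626468, 192.24529175],
       [  0.        ,   0.        ,   1.        ]]), 'R': array([[-0.1783749 ,  0.98370632,  0.02245577],
       [ 0.69685513,  0.14240667, -0.70293191],
       [-0.69467642, -0.10973699, -0.71090257]]), 't': array([  53.57135433, -322.02685763, 1157.7716814 ])}
top {'mtx': array([[441.7695217 ,   0.        , 256.14537123],
       [  0.        , 441.7695217 , 192.24948598],
       [  0.        ,   0.        ,   1.        ]]), 'R': array([[ 0.00479045, -0.99971248,  0.02349498],
       [-0.99791804, -0.00629037, -0.06418732],
       [ 0.06431666, -0.02313857, -0.99766125]]), 't': array([ 30.16061255, 583.93038218, 903.5258571 ])}
{'clock': 0.1, 'qpos': array([-1.20478813,  0.62924774,  0.03841902,  1.51823165, -0.02697141,
        0.99631801, -0.02001582]), 'qd': array([ 2.67023031e-05, -2.60044648e-03,  2.82452656e-04, -4.08071789e-03,
        2.14579940e-04, -2.53800614e-04, -4.89618106e-04]), 'tau': array([ 2.63740643e-03, -5.64539909e+01,  1.23054519e+00, -1.93976086e+01,
        1.13716285e-02,  5.51373028e-03, -1.43243470e-07]), 'eef_pos': array([271.77075821, 589.85689458, 230.49603121]), 'tool_rot': array([-3.13990534e+00,  2.48671119e-05,  2.70980586e+00]), 'force': array([ 1.03645161, -0.04731989, -1.52955116]), 'torque': array([-0.02920015, -0.03232232,  0.00227323]), 'gripper_force': 0.0, 'width': 85.46383942385393} 18.700000000000003
```

View pics/scene0.png

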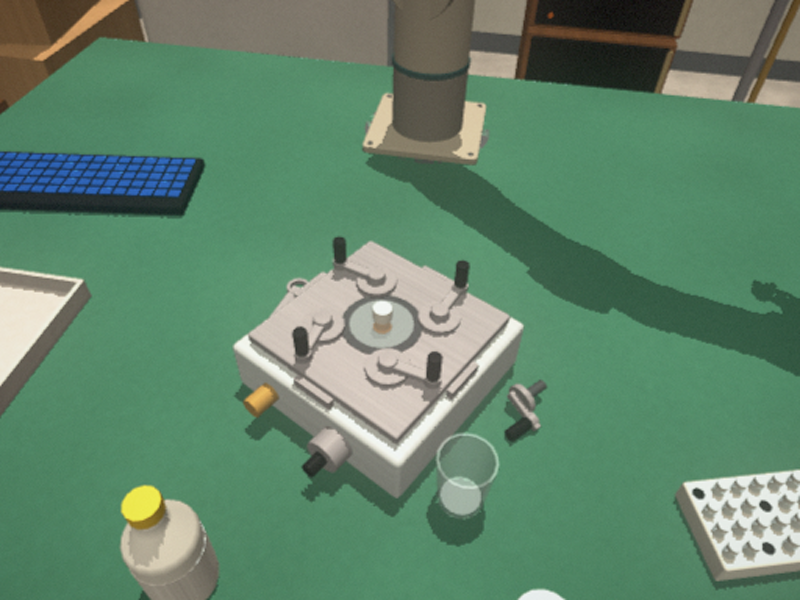

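View pics/top0.png

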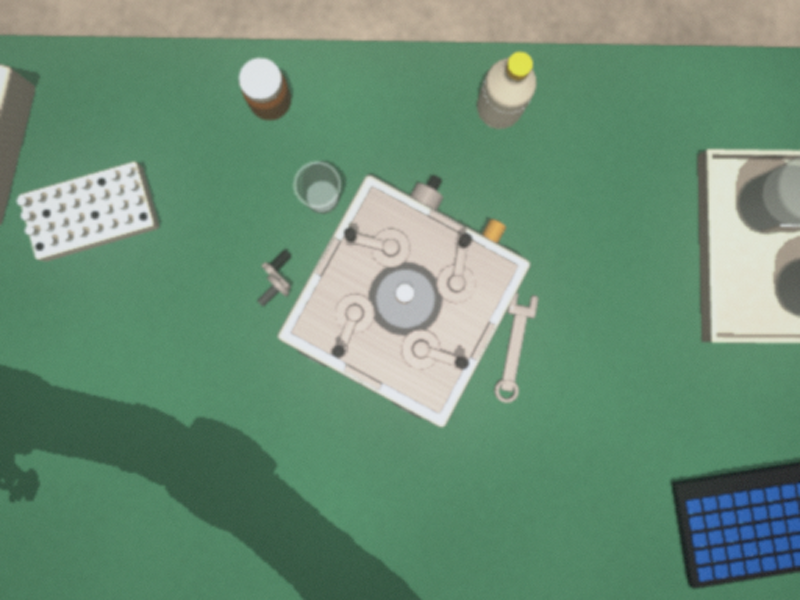

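The scene view (800x600) shows the housing with its four black knobs at about (340,245), (461,272), (301,340), (433,365). In the top view they are at (350,234), (464,239), (338,350), (461,362), and the vial cap is at (405,293). I'll enlarge both.

```bash
python3 - <<'E'
import cv2,numpy as np
s=np.load("pics/scene0.npy")[:,:,::-1]; t=np.load("pics/top0.npy")[:,:,::-1]
# x4 crops
cv2.imwrite("pics/sc.png",cv2.resize(s[145:285,148:340],None,fx=4,fy=4,interpolation=cv2.INTER_CUBIC))
cv2.imwrite("pics/tc.png",cv2.resize(t[110:276,175:345],None,fx=3.6,fy=3.6,interpolation=cv2.INTER_CUBIC))
E
```

```text
(no output)
```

View pics/sc.png

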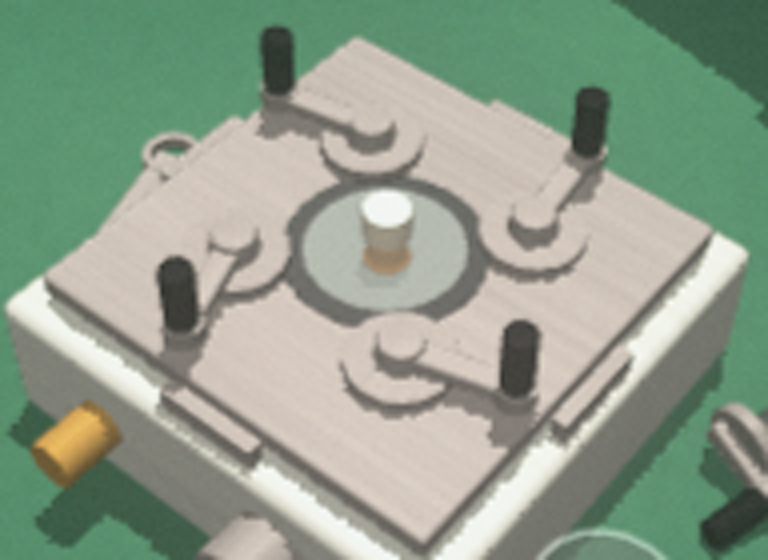

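View pics/tc.png

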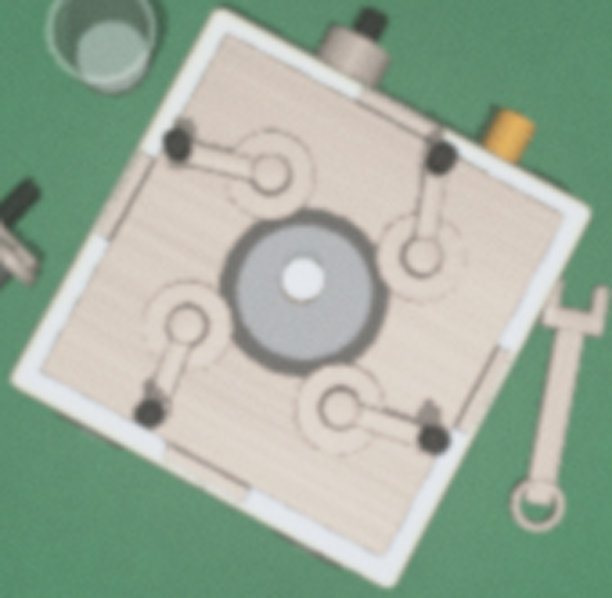

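Enlarged, the knob tops are well defined. In the scene crop they are A (278,36), B (593,97), C (177,267), D (520,331). In the top crop they are A (434,439), B (149,413), C (441,157), D (178,144). The hubs are visible in both crops, so I can triangulate.

```bash
cat > h.py <<'E'
import numpy as np,cv2
from cell import ctrl
C={n:ctrl.calibration(n) for n in("scene","top")}
P={n:c["mtx"]@np.c_[c["R"],c["t"]] for n,c in C.items()}
def tri(s,t):
    X=cv2.triangulatePoints(P["scene"],P["top"],np.float64(s).T,np.float64(t).T); return (X[:3]/X[3]).T
def onz(n,p,z):
    c=C[n]; d=c["R"].T@np.linalg.solve(c["mtx"],np.r_[p,1.]); o=-c["R"].T@c["t"]; return o+d*(z-o[2])/d[2]
S=lambda a:(np.float64(a)+.5)/4-.5+[148,145]
T=lambda a:(np.float64(a)+.5)/3.6-.5+[175,110]
E
python3 - <<'E'
from h import *
np.set_printoptions(precision=1,suppress=True)
ks=S([[278,36],[593,97],[177,267],[520,331]]);kt=T([[434,439],[149,413],[441,157],[178,144]])
hs=S([[374,122],[534,216],[234,236],[402,345]]);ht=T([[340,405],[187,324],[423,257],[271,174]])
K=tri(ks,kt);H=tri(hs,ht);print("K",K);print("H",H)
v=tri(S([[387,207]]),T([[302,279]]));print("vial cap",v)
Kz=np.array([onz("top",p,134) for p in kt]);Hz=np.array([onz("top",p,102) for p in ht])
Ks=np.array([onz("scene",p,134) for p in ks]);Hs=np.array([onz("scene",p,102) for p in hs])
print("top",Kz,Hz);print("scene",Ks,Hs)
for k,h in((Kz,Hz),(Ks,Hs)):
  print(np.linalg.norm((k-h)[:,:2],axis=1),np.degrees(np.arctan2(*(k-h)[:,1::-1].T)),h.mean(0),[np.linalg.norm(h[i]-h[j]) for i,j in((0,1),(1,3),(3,2),(2,0),(0,3),(1,2))])
  print(np.degrees(np.arctan2(*(h-h.mean(0))[:,1::-1].T)))
b=onz("top",T([105,30]),75);print("beaker",b)
E
```

```text
K [[505.1 -34.8 135.3]
 [517.5 109.4 135.4]
 [648.6 -39.  134.4]
 [654.1  96.1 134. ]]
H [[521.7  12.  106.1]
 [563.8  91.9 103.8]
 [600.  -32.3 102.6]
 [643.7  48.6 101.6]]
vial cap [[586.7  31.9 120.1]]
top [[505.1 -35.3 134. ]
 [517.5 108.5 134. ]
 [648.6 -39.  134. ]
 [654.2  95.2 134. ]] [[521.9  10.6 102. ]
 [564.   91.2 102. ]
 [600.2 -33.1 102. ]
 [643.8  47.5 102. ]]
scene [[503.5 -34.7 134. ]
 [515.7 110.6 134. ]
 [648.3 -39.1 134. ]
 [653.9  97.3 134. ]] [[517.2  12.6 102. ]
 [562.   92.8 102. ]
 [599.3 -31.5 102. ]
 [643.8  50.1 102. ]]
[48.9 49.6 48.8 48.8] [-110.1  159.6   -6.9   77.7] [582.5  29.1 102. ] [np.float64(90.9497397768477), np.float64(90.94513881872925), np.float64(91.64721649580926), np.float64(89.67961480325086), np.float64(127.33012330781342), np.float64(129.49687361677903)]
[-163.1  106.5  -74.1   16.8]
[49.3 49.5 49.5 48.2] [-106.1  159.    -8.8   77.9] [580.6  31.  102. ] [np.float64(91.82470894952205), np.float64(92.32735401894925), np.float64(92.95254631015716), np.float64(93.22674254993726), np.float64(132.055595785539), np.float64(129.79492227697583)]
[-163.8  106.8  -73.3   16.8]
beaker [726.4 138.8  75. ]
```

Triangulated knob tops come out at 134–135 mm (134 expected), hubs at about 102 mm, lever radius about 49 mm and screw spacing about 91–92 mm, so the measurements hold. The cover centre is (581.7, 29.8), with screws at 16.8° + k·90°. The diagonals are B–C and A–D, so the order is B, C, A, D.

I'll straddle each knob with partly open fingers and push it with the rear pad.

Call:
carry_out --deltas '[0,0,0,-0.0353,-0.0278,0.0034,0.25,0,0,0,-0.0353,-0.0278,0.0034,0.25,0,0,0,-0.0353,-0.0278,0.0034,0.25,0,0,0,-0.0353,-0.0278,0.0034,0.25,0,0,0,-0.0353,-0.0278,0.0034,0.25,0,0,0,-0.0353,-0.0278,0.0034,0.25,0,0,0,-0.0353,-0.0278,0.0034,0.25,0,0,0,-0.0353,-0.0278,0.0034,0.25,0,0,0,-0.0353,-0.0278,0.0034,0.25,0,0,0,-0.0353,-0.0278,0.0034,0.25,0,0,0,-0.0353,-0.0278,0.0034,0.25,0,0,-4,-0.0353,-0.0278,0.0034,0.25]'

```text
clock: 1.6
eef_pos: [517.4, 108.8, 190.1]
tool_rot: [-3.141, -0.0, 2.782]
force: [0.4, 0.7, 0.3]
width: 32.2
gripper_force: 0.0
```

Call:
carry_out --deltas '[0,0,0,0.001,0.0003,0.016,0.25,0,0,0,0,0,0.016,0.25,0,0,0,0,0,0.016,0.25,0,0,0,0,0,0.016,0.25,0,0,0,0,0,0.016,0.25,0,0,0,0,0,0,0.25,0,0,0,0,0,0,0.25]'

```text
clock: 2.48
eef_pos: [516.5, 110.8, 110.7]
tool_rot: [3.141, 0.0, 2.78]
force: [0.3, -0.1, 0.2]
width: 32.2
gripper_force: 0.0
```

```bash
python3 - <<'E'
from h import *
im=np.hstack([cv2.resize(ctrl.get_image("scene")[145:245,200:300,::-1],(400,400)),cv2.resize(ctrl.get_image("top")[170:270,170:270,::-1],(400,400))])
cv2.imwrite("pics/b1.png",im)
E
```

```text
(no output)
```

View pics/b1.png

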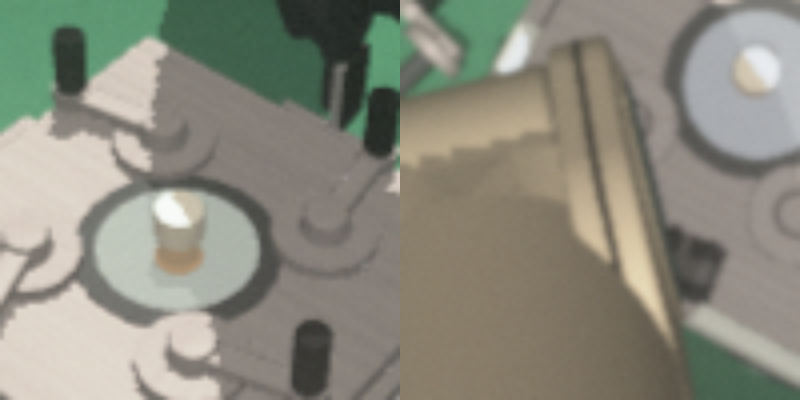

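The scene crop shows the tool down on knob B, at crop (380,120), with one finger to its left at (340,95). The force reads about zero, so the straddle is clear. Now closing the gap and turning gently.

Call:
carry_out --deltas '[0,0,0,0,0.002,0,0.25,0,0,0,0,0.002,0,0.25,0,0,0,0,0.002,0,0.25,0,0,0,0,0.002,0,0.25,0,0,4,-0.0007,0.0035,0,0.25,0,0,4,-0.0007,0.0035,0,0.25,0,0,4,-0.0007,0.0035,0,0.25,0,0,4,-0.0007,0.0035,0,0.25,0,0,4,-0.0007,0.0035,0,0.25]'

```text
clock: 3.7
eef_pos: [530.4, 131.6, 110.4]
tool_rot: [-3.141, -0.0, 2.428]
force: [-0.1, -0.9, -1.0]
width: 32.3
gripper_force: 0.4
```

```bash
cat >> h.py <<'E'
c=np.array([581.7,29.8]);AX={n:c+65*np.array([np.cos(a),np.sin(a)]) for n,a in zip("DBAC",np.radians([16.8,106.8,196.8,286.8]))}
def rep(n,flip=1):
    s=ctrl.read_state();y=s["tool_rot"][2];R=np.array([[np.cos(y),np.sin(y)],[np.sin(y),-np.cos(y)]])*flip
    print(n,"t",s["clock"].round(2),"yaw",np.degrees(y).round(1),"lever frame (rad,cw) mm:",(R@(s["eef_pos"][:2]-AX[n])).round(1),"z",s["eef_pos"][2].round(1),"push force (rad,cw)",(R@s["force"][:2]).round(2),"fz",s["force"][2].round(1),"Tz",s["torque"][2].round(2),"w",s["width"].round(1),s["gripper_force"])
E
python3 -c "from h import *;rep('B')"
```

```text
Traceback (most recent call last):
  File "h.py", line 14, in rep
    print(n,"t",s["clock"].round(2),"yaw",np.degrees(y).round(1),"lever frame (rad,cw) mm:",(R@(s["eef_pos"][:2]-AX[n])).round(1),"z",s["eef_pos"][2].round(1),"push force (rad,cw)",(R@s["force"][:2]).round(2),"fz",s["force"][2].round(1),"Tz",s["torque"][2].round(2),"w",s["width"].round(1),s["gripper_force"])
                ^^^^^^^^^^^^^^^^
AttributeError: 'float' object has no attribute 'round'
```

```bash
sed -i 's/s\["clock"\].round(2)/round(s["clock"],2)/; s/s\["width"\].round(1),s\["gripper_force"\]/round(float(s["width"]),1),round(float(s["gripper_force"]),2)/' h.py; python3 -c "from h import *;rep('B')"
```

```text
B t 3.7 yaw 139.1 lever frame (rad,cw) mm: [50.4  8.6] z 110.4 push force (rad,cw) [-0.49 -0.8 ] fz -1.0 Tz 0.03 w 32.3 0.42
```

Call:
carry_out --deltas '[0,0,4,-0.0007,0.0035,0,0.25,0,0,4,-0.0007,0.0035,0,0.25,0,0,4,-0.0007,0.0035,0,0.25,0,0,4,-0.0007,0.0035,0,0.25]'

```text
clock: 4.2
eef_pos: [541.9, 138.3, 110.1]
tool_rot: [-3.139, 0.0, 2.149]
force: [-1.1, -2.1, -1.2]
width: 31.9
gripper_force: 1.1
```

```bash
python3 -c "from h import *;rep('B')"
```

```text
B t 4.2 yaw 123.1 lever frame (rad,cw) mm: [50.3  7.7] z 110.1 push force (rad,cw) [-1.15 -2.1 ] fz -1.2 Tz -0.05 w 31.9 1.12
```

Call:
carry_out --deltas '[0,0,4,-0.0007,0.0035,0,0.25,0,0,4,-0.0007,0.0035,0,0.25]'

```text
clock: 4.45
eef_pos: [548.0, 140.4, 110.0]
tool_rot: [-3.138, 0.0, 2.009]
force: [-2.0, -3.5, -0.5]
width: 32.1
gripper_force: 1.6
```

```bash
python3 -c "from h import *;rep('B')"
```

```text
B t 4.45 yaw 115.1 lever frame (rad,cw) mm: [50.1  7. ] z 110.0 push force (rad,cw) [-2.28 -3.26] fz -0.5 Tz 0.05 w 32.1 1.57
```

Call:
carry_out --deltas '[0,0,4,-0.0012,0.0036,0,0.25,0,0,4,-0.0012,0.0036,0,0.25]'

```text
clock: 4.7
eef_pos: [554.4, 141.6, 109.8]
tool_rot: [-3.136, -0.0, 1.87]
force: [-3.8, -1.3, 1.2]
width: 32.2
gripper_force: 2.3
```

```bash
python3 -c "from h import *;rep('B')"
```

```text
B t 4.7 yaw 107.1 lever frame (rad,cw) mm: [49.9  6.4] z 109.8 push force (rad,cw) [-0.09 -4.02] fz 1.2 Tz -0.01 w 32.2 2.3
```

Call:
carry_out --deltas '[0,0,3,-0.0007,0.0028,0,0.25,0,0,3,-0.0007,0.0028,0,0.25]'

```text
clock: 4.95
eef_pos: [559.4, 142.1, 109.6]
tool_rot: [-3.135, -0.0, 1.766]
force: [-5.2, -1.4, 1.2]
width: 32.5
gripper_force: 2.7
```

```bash
python3 -c "from h import *;rep('B')"
```

```text
B t 4.95 yaw 101.2 lever frame (rad,cw) mm: [49.8  6.3] z 109.6 push force (rad,cw) [-0.38 -5.39] fz 1.2 Tz -0.01 w 32.5 2.7
```

Snug at about 5.2 N. Backing off, lifting, and moving to the diagonal screw C.

Call:
carry_out --deltas '[0,0,0,0,-0.005,0,0.25,0,0,0,0,-0.005,0,0.25,0,0,0,0,0,-0.02,0.25,0,0,0,0,0,-0.02,0.25,0,0,0,0,0,-0.02,0.25,0,0,0,0,0,-0.02,0.25,0,0,0,-0.0325,0.0101,0,0.25,0,0,0,-0.0325,0.0101,0,0.25,0,0,0,-0.0325,0.0101,0,0.25,0,0,0,-0.0325,0.0101,0,0.25,0,0,0,-0.0325,0.0101,0,0.25,0,0,0,-0.0325,0.0101,0,0.25]'

```text
clock: 6.45
eef_pos: [650.8, -39.6, 190.7]
tool_rot: [3.141, -0.0, 1.768]
force: [0.1, 0.8, -0.6]
width: 32.2
gripper_force: 0.0
```

Call:
carry_out --deltas '[0,0,-9,0,0,0,0.25,0,0,-9,0,0,0,0.25,0,0,-9,0,0,0,0.25,0,0,-9,0,0,0,0.25,0,0,-9,0,0,0,0.25,0,0,-9,0,0,0,0.25,0,0,-9,0,0,0,0.25,0,0,-8.5,0,0,0,0.25,0,0,0,0,0,0,0.25]'

```text
clock: 7.58
eef_pos: [650.3, -38.9, 190.6]
tool_rot: [3.141, 0.0, 3.014]
force: [-0.4, -0.0, -0.9]
width: 31.9
gripper_force: 0.0
```

```bash
python3 -c "
from h import *;rep('C',-1);s=ctrl.read_state();print(s['eef_pos'],s['qpos'],s['force'],s['tool_rot'])
cv2.imwrite('pics/c1.png',np.hstack([cv2.resize(ctrl.get_image('scene')[145:285,148:340,::-1],(560,400)),cv2.resize(ctrl.get_image('top')[110:276,175:345,::-1],(240,400))]))"
```

```text
C t 7.58 yaw 172.7 lever frame (rad,cw) mm: [50.2  0.1] z 190.6 push force (rad,cw) [-0.38  0.06] fz -0.9 Tz -0.02 w 31.9 0.0
[650.26993808 -38.94647983 190.640734  ] [ 0.02230189  0.67178516 -0.0090107   1.55538597  0.00646924  0.91398241
  1.45437095] [-0.38942543 -0.01146838 -0.85460792] [3.14105826e+00 4.11628564e-04 3.01386575e+00]
```

Call:
carry_out --deltas '[0,0,0,0,0,0.016,0.25,0,0,0,0,0,0.016,0.25,0,0,0,0,0,0.016,0.25,0,0,0,0,0,0.016,0.25,0,0,0,0,0,0.016,0.25,0,0,0,0,-0.002,0,0.25,0,0,0,0,-0.002,0,0.25,0,0,0,0,-0.002,0,0.25,0,0,0,0,-0.002,0,0.25,0,0,4,0.0007,-0.0035,0,0.25,0,0,4,0.0007,-0.0035,0,0.25,0,0,4,0.0007,-0.0035,0,0.25]'

```text
clock: 9.18
eef_pos: [645.6, -56.3, 110.9]
tool_rot: [3.141, 0.001, 2.804]
force: [0.7, 0.7, -1.9]
width: 32.1
gripper_force: 0.4
```

```bash
python3 -c "from h import *;rep('C',-1)"
```

```text
C t 9.18 yaw 160.6 lever frame (rad,cw) mm: [50.5  7.6] z 110.9 push force (rad,cw) [ 0.4  -0.89] fz -1.9 Tz -0.02 w 32.1 0.42
```

Call:
carry_out --deltas '[0,0,4,0.0007,-0.0035,0,0.25,0,0,4,0.0007,-0.0035,0,0.25,0,0,4,0.0007,-0.0035,0,0.25,0,0,4,0.0007,-0.0035,0,0.25]'

```text
clock: 9.68
eef_pos: [637.4, -67.6, 110.9]
tool_rot: [3.14, 0.001, 2.525]
force: [1.1, 0.9, -1.1]
width: 31.7
gripper_force: 0.7
```

```bash
python3 -c "from h import *;rep('C',-1)"
```

```text
C t 9.68 yaw 144.6 lever frame (rad,cw) mm: [50.5  7.3] z 110.9 push force (rad,cw) [ 0.33 -1.37] fz -1.1 Tz 0.04 w 31.7 0.74
```

Call:
carry_out --deltas '[0,0,4,0.0007,-0.0035,0,0.25,0,0,4,0.0007,-0.0035,0,0.25,0,0,4,0.0007,-0.0035,0,0.25]'

```text
clock: 10.05
eef_pos: [629.7, -74.0, 110.9]
tool_rot: [3.139, 0.001, 2.315]
force: [1.8, 1.7, -2.7]
width: 32.1
gripper_force: 1.4
```

```bash
python3 -c "from h import *;rep('C',-1)"
```

```text
C t 10.05 yaw 132.7 lever frame (rad,cw) mm: [50.4  6.7] z 110.9 push force (rad,cw) [-0.   -2.48] fz -2.7 Tz -0.01 w 32.1 1.39
```

Call:
carry_out --deltas '[0,0,4,0.0007,-0.0036,0,0.25,0,0,4,0.0007,-0.0036,0,0.25,0,0,4,0.0007,-0.0036,0,0.25]'

```text
clock: 10.42
eef_pos: [620.8, -78.9, 110.9]
tool_rot: [3.138, 0.001, 2.106]
force: [4.7, 1.8, -4.5]
width: 31.6
gripper_force: 2.2
```

```bash
python3 -c "from h import *;rep('C',-1)"
```

```text
C t 10.43 yaw 120.7 lever frame (rad,cw) mm: [50.3  6.3] z 110.9 push force (rad,cw) [ 0.86 -4.91] fz -4.5 Tz 0.04 w 31.6 2.23
```

Call:
carry_out --deltas '[0,0,3,0.0006,-0.0027,0.0003,0.25]'

```text
clock: 10.55
eef_pos: [618.2, -80.0, 110.7]
tool_rot: [3.137, 0.002, 2.054]
force: [5.6, 1.5, -1.8]
width: 32.1
gripper_force: 2.6
```

```bash
python3 -c "from h import *;rep('C',-1);s=ctrl.read_state();print(s['eef_pos'])"
```

```text
C t 10.55 yaw 117.7 lever frame (rad,cw) mm: [50.4  6.4] z 110.7 push force (rad,cw) [ 1.31 -5.64] fz -1.8 Tz -0.09 w 32.1 2.57
[618.20686784 -80.03287918 110.74767092]
```

C is snug at about 5.2 N. Next is A.

Call:
carry_out --deltas '[0,0,0,0,0.005,0,0.25,0,0,0,0,0.005,0,0.25,0,0,0,0,0,-0.02,0.25,0,0,0,0,0,-0.02,0.25,0,0,0,0,0,-0.02,0.25,0,0,0,0,0,-0.02,0.25,0,0,0,0.0154,-0.0147,0,0.25,0,0,0,0.0154,-0.0147,0,0.25,0,0,0,0.0154,-0.0147,0,0.25,0,0,0,0.0154,-0.0147,0,0.25,0,0,0,0.0154,-0.0147,0,0.25,0,0,0,0.0154,-0.0147,0,0.25]'

```text
clock: 12.05
eef_pos: [503.1, -35.3, 190.3]
tool_rot: [-3.141, -0.0, 2.056]
force: [0.2, -0.4, 0.0]
width: 32.0
gripper_force: 0.0
```

Call:
carry_out --deltas '[0,0,9.2,0,0,0,0.25,0,0,9.2,0,0,0,0.25,0,0,9.2,0,0,0,0.25,0,0,9.2,0,0,0,0.25,0,0,9.2,0,0,0,0.25,0,0,0,0,0,0,0.25]'

```text
clock: 12.8
eef_pos: [503.8, -35.4, 190.2]
tool_rot: [-3.141, 0.001, 1.255]
force: [-0.5, -0.2, 0.8]
width: 31.8
gripper_force: 0.0
```

```bash
python3 -c "
from h import *;rep('A',-1);s=ctrl.read_state();print(s['eef_pos'])"
```

```text
A t 12.8 yaw 71.9 lever frame (rad,cw) mm: [48.9  0.4] z 190.2 push force (rad,cw) [0.36 0.37] fz 0.8 Tz 0.01 w 31.8 0.0
[503.8333321  -35.3661564  190.16763007]
```

Call:
carry_out --deltas '[0,0,0,0,0,0.016,0.25,0,0,0,0,0,0.016,0.25,0,0,0,0,0,0.016,0.25,0,0,0,0,0,0.016,0.25,0,0,0,0,0,0.016,0.25,0,0,0,0,-0.002,0,0.25,0,0,0,0,-0.002,0,0.25,0,0,0,0,-0.002,0,0.25,0,0,0,0,-0.002,0,0.25,0,0,4,0.0007,-0.0035,0,0.25,0,0,4,0.0007,-0.0035,0,0.25,0,0,4,0.0007,-0.0035,0,0.25]'

```text
clock: 14.3
eef_pos: [487.8, -27.1, 110.6]
tool_rot: [3.14, -0.0, 1.041]
force: [1.0, -0.9, 0.2]
width: 32.3
gripper_force: 0.4
```

```bash
python3 -c "from h import *;rep('A',-1)"
```

```text
A t 14.3 yaw 59.6 lever frame (rad,cw) mm: [48.9  8. ] z 110.6 push force (rad,cw) [ 0.25 -1.27] fz 0.2 Tz 0.01 w 32.3 0.41
```

Call:
carry_out --deltas '[0,0,4,0.0007,-0.0035,0,0.25,0,0,4,0.0007,-0.0035,0,0.25,0,0,4,0.0007,-0.0035,0,0.25,0,0,4,0.0007,-0.0035,0,0.25]'

```text
clock: 14.8
eef_pos: [478.2, -16.6, 110.6]
tool_rot: [3.14, -0.001, 0.761]
force: [0.7, -0.6, -0.4]
width: 31.9
gripper_force: 0.4
```

```bash
python3 -c "from h import *;rep('A',-1)"
```

```text
A t 14.8 yaw 43.6 lever frame (rad,cw) mm: [48.9  8.5] z 110.6 push force (rad,cw) [-0.14 -0.91] fz -0.4 Tz -0.05 w 31.9 0.43
```

Still in the play (about 0.8 N). Continuing.

Call:
carry_out --deltas '[0,0,4,0.0006,-0.0035,0,0.25,0,0,4,0.0006,-0.0035,0,0.25,0,0,4,0.0006,-0.0035,0,0.25,0,0,4,0.0006,-0.0035,0,0.25]'

```text
clock: 15.3
eef_pos: [472.3, -4.5, 110.7]
tool_rot: [3.139, -0.002, 0.482]
force: [1.7, -1.8, -1.8]
width: 32.2
gripper_force: 1.2
```

```bash
python3 -c "from h import *;rep('A',-1)"
```

```text
A t 15.3 yaw 27.6 lever frame (rad,cw) mm: [49.   8.1] z 110.7 push force (rad,cw) [-0.69 -2.35] fz -1.8 Tz 0.03 w 32.2 1.2
```

Call:
carry_out --deltas '[0,0,4,0.0007,-0.0036,0,0.25,0,0,4,0.0007,-0.0036,0,0.25]'

```text
clock: 15.55
eef_pos: [470.6, 2.1, 110.7]
tool_rot: [3.139, -0.002, 0.342]
force: [2.2, -2.4, -2.9]
width: 32.1
gripper_force: 1.7
```

```bash
python3 -c "from h import *;rep('A',-1)"
```

```text
A t 15.55 yaw 19.6 lever frame (rad,cw) mm: [49.  8.] z 110.7 push force (rad,cw) [-1.28 -2.96] fz -2.9 Tz 0.03 w 32.1 1.75
```

Call:
carry_out --deltas '[0,0,4,0.0009,-0.0036,0.0002,0.25,0,0,4,0.0009,-0.0036,0.0002,0.25,0,0,4,0.0009,-0.0036,0.0002,0.25]'

```text
clock: 15.92
eef_pos: [470.1, 11.8, 110.3]
tool_rot: [3.137, -0.003, 0.132]
force: [1.1, -6.3, 1.1]
width: 32.0
gripper_force: 3.0
```

```bash
python3 -c "from h import *;rep('A',-1)"
```

```text
A t 15.93 yaw 7.5 lever frame (rad,cw) mm: [48.8  7.3] z 110.3 push force (rad,cw) [-0.31 -6.4 ] fz 1.1 Tz -0.02 w 32.0 2.95
```

A is snug at about 5.5 N. Next is its diagonal, D.

Call:
carry_out --deltas '[0,0,0,0,0.005,0,0.25,0,0,0,0,0.0045,0,0.25,0,0,0,0,0,-0.02,0.25,0,0,0,0,0,-0.02,0.25,0,0,0,0,0,-0.02,0.25,0,0,0,0,0,-0.02,0.25,0,0,0,0.0322,-0.0113,0,0.25,0,0,0,0.0322,-0.0113,0,0.25,0,0,0,0.0322,-0.0113,0,0.25,0,0,0,0.0322,-0.0113,0,0.25,0,0,0,0.0322,-0.0113,0,0.25,0,0,0,0.0322,-0.0113,0,0.25]'

```text
clock: 17.42
eef_pos: [653.2, 98.4, 189.4]
tool_rot: [-3.141, 0.001, 0.136]
force: [0.7, -0.3, -0.1]
width: 31.6
gripper_force: 0.0
```

Call:
carry_out --deltas '[0,0,-8.8,0,0,0,0.25,0,0,-8.8,0,0,0,0.25,0,0,-8.8,0,0,0,0.25,0,0,-8.8,0,0,0,0.25,0,0,-8.8,0,0,0,0.25,0,0,-8.8,0,0,0,0.25,0,0,-8.8,0,0,0,0.25,0,0,-8.7,0,0,0,0.25,0,0,0,0,0,0,0.25]'

```text
clock: 18.55
eef_pos: [652.4, 97.6, 189.7]
tool_rot: [-3.141, -0.001, 1.361]
force: [0.8, -0.1, 0.1]
width: 32.2
gripper_force: 0.0
```

```bash
python3 -c "
from h import *;rep('D');s=ctrl.read_state();print(s['eef_pos'])"
```

```text
D t 18.55 yaw 78.0 lever frame (rad,cw) mm: [49.7 -1.9] z 189.7 push force (rad,cw) [0.07 0.85] fz 0.1 Tz 0.07 w 32.2 0.0
[652.39447131  97.63023505 189.7206236 ]
```

Call:
carry_out --deltas '[0,0,0,0,0.0017,0.016,0.25,0,0,0,0,0,0.016,0.25,0,0,0,0,0,0.016,0.25,0,0,0,0,0,0.016,0.25,0,0,0,0,0,0.016,0.25,0,0,0,0,0.002,0,0.25,0,0,0,0,0.002,0,0.25,0,0,0,0,0.002,0,0.25,0,0,0,0,0.002,0,0.25,0,0,4,-0.0007,0.0035,0,0.25,0,0,4,-0.0007,0.0035,0,0.25,0,0,4,-0.0007,0.0035,0,0.25]'

```text
clock: 20.05
eef_pos: [671.5, 91.3, 109.9]
tool_rot: [-3.141, -0.0, 1.151]
force: [-0.1, 0.0, 0.9]
width: 32.3
gripper_force: 0.4
```

```bash
python3 -c "from h import *;rep('D')"
```

```text
D t 20.05 yaw 65.9 lever frame (rad,cw) mm: [50.2  7.8] z 109.9 push force (rad,cw) [-0.05 -0.13] fz 0.9 Tz 0.01 w 32.3 0.37
```

Call:
carry_out --deltas '[0,0,4,-0.0007,0.0035,0,0.25,0,0,4,-0.0007,0.0035,0,0.25,0,0,4,-0.0007,0.0035,0,0.25,0,0,4,-0.0007,0.0035,0,0.25]'

```text
clock: 20.55
eef_pos: [682.0, 82.1, 109.6]
tool_rot: [-3.141, -0.0, 0.872]
force: [-1.1, 1.1, 0.2]
width: 31.9
gripper_force: 0.4
```

```bash
python3 -c "from h import *;rep('D')"
```

```text
D t 20.55 yaw 49.9 lever frame (rad,cw) mm: [50.2  7.6] z 109.6 push force (rad,cw) [ 0.13 -1.58] fz 0.2 Tz 0.01 w 31.9 0.39
```

Call:
carry_out --deltas '[0,0,4,-0.0007,0.0035,0,0.25,0,0,4,-0.0007,0.0035,0,0.25,0,0,4,-0.0007,0.0035,0,0.25,0,0,4,-0.0007,0.0035,0,0.25]'

```text
clock: 21.05
eef_pos: [689.3, 70.9, 109.4]
tool_rot: [-3.139, 0.0, 0.593]
force: [-2.1, 1.2, -0.8]
width: 32.3
gripper_force: 1.1
```

```bash
python3 -c "from h import *;rep('D')"
```

```text
D t 21.05 yaw 34.0 lever frame (rad,cw) mm: [50.1  6.9] z 109.4 push force (rad,cw) [-1.06 -2.12] fz -0.8 Tz -0.0 w 32.3 1.05
```

Call:
carry_out --deltas '[0,0,4,-0.001,0.0036,0,0.25,0,0,4,-0.001,0.0036,0,0.25,0,0,4,-0.001,0.0036,0,0.25]'

```text
clock: 21.42
eef_pos: [692.4, 61.8, 109.2]
tool_rot: [-3.137, -0.0, 0.384]
force: [-0.2, 4.9, -1.3]
width: 32.1
gripper_force: 2.0
```

```bash
python3 -c "from h import *;rep('D')"
```

```text
D t 21.43 yaw 22.0 lever frame (rad,cw) mm: [49.9  6. ] z 109.2 push force (rad,cw) [ 1.65 -4.57] fz -1.3 Tz -0.0 w 32.1 1.98
```

Call:
carry_out --deltas '[0,0,4,-0.0005,0.0036,0,0.25,0,0,3,-0.0005,0.0027,0,0.25]'

```text
clock: 21.68
eef_pos: [693.6, 56.1, 109.1]
tool_rot: [-3.137, 0.0, 0.263]
force: [-1.2, 4.5, -1.9]
width: 32.1
gripper_force: 2.4
```

```bash
python3 -c "from h import *;rep('D')"
```

```text
D t 21.68 yaw 15.1 lever frame (rad,cw) mm: [49.9  5.6] z 109.1 push force (rad,cw) [ 0.03 -4.64] fz -1.9 Tz -0.03 w 32.1 2.4
```

Call:
carry_out --deltas '[0,0,3,-0.0005,0.0027,0,0.25]'

```text
clock: 21.8
eef_pos: [693.8, 53.8, 109.1]
tool_rot: [-3.136, 0.0, 0.211]
force: [-0.4, 5.7, -2.3]
width: 31.9
gripper_force: 2.6
```

```bash
python3 -c "from h import *;rep('D')"
```

```text
D t 21.8 yaw 12.1 lever frame (rad,cw) mm: [49.8  5.4] z 109.1 push force (rad,cw) [ 0.8  -5.65] fz -2.3 Tz 0.02 w 31.9 2.61
```

All four are snug (B 5.2, C 5.2, A 5.5, D 5.1 N). Second pass, starting at B.

Call:
carry_out --deltas '[0,0,0,0,-0.005,0,0.25,0,0,0,0,-0.005,0,0.25,0,0,0,0,0,-0.02,0.25,0,0,0,0,0,-0.02,0.25,0,0,0,0,0,-0.02,0.25,0,0,0,0,0,-0.02,0.25,0,0,0,-0.0202,-0.0178,0,0.25,0,0,0,-0.0202,-0.0178,0,0.25,0,0,0,-0.0202,-0.0178,0,0.25,0,0,0,-0.0202,-0.0178,0,0.25,0,0,0,-0.0202,-0.0178,0,0.25,0,0,0,-0.0202,-0.0178,0,0.25]'

```text
clock: 23.3
eef_pos: [550.8, 139.3, 190.6]
tool_rot: [-3.141, -0.001, 0.21]
force: [-0.4, -0.1, 0.5]
width: 32.0
gripper_force: 0.0
```

Call:
carry_out --deltas '[0,0,-9.2,0,0,0,0.25,0,0,-9.2,0,0,0,0.25,0,0,-9.2,0,0,0,0.25,0,0,-9.2,0,0,0,0.25,0,0,-9.2,0,0,0,0.25,0,0,-9.2,0,0,0,0.25,0,0,-9.2,0,0,0,0.25,0,0,-9.2,0,0,0,0.25,0,0,-9.2,0,0,0,0.25,0,0,-9,0,0,0,0.25,0,0,0,0,0,0,0.25]'

```text
clock: 24.68
eef_pos: [551.7, 138.4, 190.6]
tool_rot: [3.14, -0.0, 1.81]
force: [0.3, -0.0, -0.5]
width: 32.0
gripper_force: 0.0
```

```bash
python3 -c "
from h import *;rep('B')
cv2.imwrite('pics/p2.png',cv2.resize(ctrl.get_image('scene')[130:290,140:350,::-1],(787,600),interpolation=cv2.INTER_CUBIC))"
```

```text
B t 24.68 yaw 103.7 lever frame (rad,cw) mm: [47.7  0.1] z 190.6 push force (rad,cw) [-0.11  0.24] fz -0.5 Tz 0.04 w 32.0 0.0
```

View pics/p2.png

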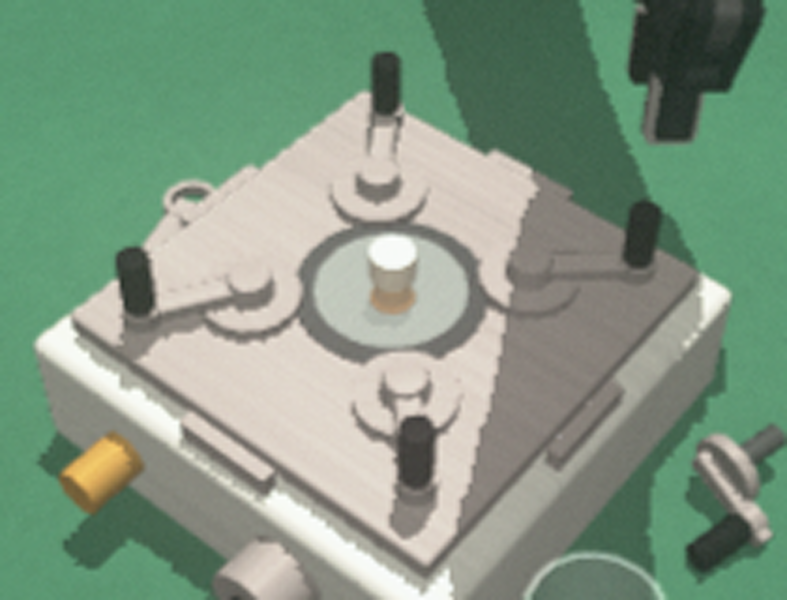

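The picture shows all four levers turned, vial, spare and beaker in place, and the open fingers above knob B at crop (645,230). Descending and pushing.

Call:
carry_out --deltas '[0,0,0,0.002,0,0.016,0.25,0,0,0,0,0,0.016,0.25,0,0,0,0,0,0.016,0.25,0,0,0,0,0,0.016,0.25,0,0,0,0,0,0.016,0.25,0,0,0,0,0.002,0,0.25,0,0,0,0,0.002,0,0.25,0,0,0,0,0.002,0,0.25,0,0,0,0,0.002,0,0.25,0,0,3,-0.0005,0.0027,0,0.25,0,0,3,-0.0005,0.0027,0,0.25]'

```text
clock: 26.1
eef_pos: [562.0, 142.3, 109.7]
tool_rot: [-3.137, -0.0, 1.706]
force: [-4.2, -1.3, 4.1]
width: 32.1
gripper_force: 2.6
```

```bash
python3 -c "from h import *;rep('B')"
```

```text
B t 26.1 yaw 97.8 lever frame (rad,cw) mm: [50.   5.9] z 109.7 push force (rad,cw) [-0.69 -4.34] fz 4.1 Tz 0.07 w 32.1 2.59
```

Call:
carry_out --deltas '[0,0,3,-0.0006,0.0028,0.0002,0.25,0,0,3,-0.0006,0.0028,0.0002,0.25,0,0,3,-0.0006,0.0028,0.0002,0.25]'

```text
clock: 26.48
eef_pos: [569.4, 141.8, 109.0]
tool_rot: [-3.135, -0.0, 1.549]
force: [-6.9, -1.0, 6.7]
width: 31.9
gripper_force: 3.4
```

```bash
python3 -c "from h import *;rep('B')"
```

```text
B t 26.48 yaw 88.8 lever frame (rad,cw) mm: [49.9  5.5] z 109.0 push force (rad,cw) [-1.17 -6.85] fz 6.7 Tz -0.03 w 31.9 3.41
```

Call:
carry_out --deltas '[0,0,4,-0.0009,0.0037,-0.0004,0.25,0,0,4,-0.0009,0.0037,-0.0004,0.25]'

```text
clock: 26.72
eef_pos: [575.6, 140.3, 109.1]
tool_rot: [-3.133, 0.0, 1.41]
force: [-7.9, 1.6, 0.8]
width: 31.9
gripper_force: 3.9
```

```bash
python3 -c "from h import *;rep('B')"
```

```text
B t 26.73 yaw 80.8 lever frame (rad,cw) mm: [49.7  4.8] z 109.1 push force (rad,cw) [ 0.3 -8.1] fz 0.8 Tz 0.06 w 31.9 3.89
```

Call:
carry_out --deltas '[0,0,4,-0.0008,0.0038,-0.0001,0.25,0,0,4,-0.0008,0.0038,-0.0001,0.25]'

```text
clock: 26.98
eef_pos: [582.0, 138.0, 109.0]
tool_rot: [-3.131, 0.001, 1.271]
force: [-8.4, 1.3, 2.0]
width: 31.8
gripper_force: 4.5
```

```bash
python3 -c "from h import *;rep('B')"
```

```text
B t 26.98 yaw 72.8 lever frame (rad,cw) mm: [49.6  4.6] z 109.0 push force (rad,cw) [-1.24 -8.42] fz 2.0 Tz -0.0 w 31.8 4.54
```

Call:
carry_out --deltas '[0,0,4,-0.0009,0.0037,-0.0001,0.25,0,0,4,-0.0009,0.0037,-0.0001,0.25,0,0,4,-0.0009,0.0037,-0.0001,0.25]'

```text
clock: 27.35
eef_pos: [590.6, 133.2, 108.9]
tool_rot: [-3.129, 0.002, 1.062]
force: [-9.4, 4.8, 0.2]
width: 32.0
gripper_force: 5.1
```

```bash
python3 -c "from h import *;rep('B')"
```

```text
B t 27.35 yaw 60.8 lever frame (rad,cw) mm: [49.4  4.1] z 108.9 push force (rad,cw) [ -0.39 -10.55] fz 0.2 Tz -0.01 w 32.0 5.13
```

B is at about 10 N. Next is C.

Call:
carry_out --deltas '[0,0,0,0,-0.006,0,0.25,0,0,0,0,-0.0065,0,0.25,0,0,0,0,0,-0.02,0.25,0,0,0,0,0,-0.02,0.25,0,0,0,0,0,-0.02,0.25,0,0,0,0,0,-0.021,0.25,0,0,0,-0.0275,0.0234,0,0.25,0,0,0,-0.0275,0.0234,0,0.25,0,0,0,-0.0275,0.0234,0,0.25,0,0,0,-0.0275,0.0234,0,0.25,0,0,0,-0.0275,0.0234,0,0.25,0,0,0,-0.0275,0.0234,0,0.25]'

```text
clock: 28.85
eef_pos: [628.1, -77.6, 191.8]
tool_rot: [3.14, -0.0, 1.063]
force: [-0.1, -0.7, -0.3]
width: 31.9
gripper_force: 0.0
```

Call:
carry_out --deltas '[0,0,-9.9,0,0,0,0.25,0,0,-9.9,0,0,0,0.25,0,0,-9.9,0,0,0,0.25,0,0,-9.9,0,0,0,0.25,0,0,-9.9,0,0,0,0.25,0,0,-9.9,0,0,0,0.25,0,0,0,0,0,0,0.25]'

```text
clock: 29.72
eef_pos: [627.9, -76.7, 191.8]
tool_rot: [3.14, 0.0, 2.097]
force: [0.2, 0.6, -0.2]
width: 32.0
gripper_force: 0.0
```

```bash
python3 -c "
from h import *;rep('C',-1)"
```

```text
C t 29.73 yaw 120.2 lever frame (rad,cw) mm: [52.  -1.5] z 191.8 push force (rad,cw) [-0.37 -0.49] fz -0.2 Tz -0.01 w 32.0 0.0
```

Call:
carry_out --deltas '[0,0,0,0.0017,-0.0015,0.0165,0.25,0,0,0,0,0,0.016,0.25,0,0,0,0,0,0.016,0.25,0,0,0,0,0,0.016,0.25,0,0,0,0,0,0.016,0.25,0,0,0,0,-0.002,0,0.25,0,0,0,0,-0.002,0,0.25,0,0,0,0,-0.002,0,0.25,0,0,0,0,-0.002,0,0.25,0,0,3,0.0005,-0.0027,0,0.25,0,0,3,0.0005,-0.0027,0,0.25,0,0,3,0.0006,-0.0027,0,0.25]'

```text
clock: 31.22
eef_pos: [612.4, -81.4, 111.3]
tool_rot: [3.138, 0.001, 1.939]
force: [5.0, 2.2, -1.4]
width: 32.3
gripper_force: 2.7
```

```bash
python3 -c "from h import *;rep('C',-1)"
```

```text
C t 31.23 yaw 111.1 lever frame (rad,cw) mm: [50.   6.5] z 111.3 push force (rad,cw) [-0.29 -5.44] fz -1.4 Tz 0.03 w 32.3 2.73
```

Call:
carry_out --deltas '[0,0,4,0.0008,-0.0037,0,0.25,0,0,4,0.0008,-0.0037,0,0.25,0,0,4,0.0008,-0.0037,0,0.25]'

```text
clock: 31.6
eef_pos: [601.9, -82.9, 111.2]
tool_rot: [3.137, 0.002, 1.729]
force: [7.0, -0.2, -4.0]
width: 32.0
gripper_force: 3.6
```

```bash
python3 -c "from h import *;rep('C',-1)"
```

```text
C t 31.6 yaw 99.0 lever frame (rad,cw) mm: [50.1  6.5] z 111.2 push force (rad,cw) [ 1.25 -6.87] fz -4.0 Tz 0.01 w 32.0 3.65
```

Call:
carry_out --deltas '[0,0,4,0.0006,-0.0036,0.0002,0.25,0,0,4,0.0006,-0.0036,0.0002,0.25,0,0,4,0.0006,-0.0036,0.0002,0.25,0,0,4,0.0006,-0.0036,0.0002,0.25]'

```text
clock: 32.1
eef_pos: [588.8, -81.5, 110.9]
tool_rot: [3.134, 0.001, 1.45]
force: [10.0, -0.3, -2.7]
width: 31.9
gripper_force: 4.7
```

```bash
python3 -c "from h import *;rep('C',-1)"
```

```text
C t 32.1 yaw 83.1 lever frame (rad,cw) mm: [50.2  5.7] z 110.9 push force (rad,cw) [-0.91 -9.94] fz -2.7 Tz 0.04 w 31.9 4.66
```

Call:
carry_out --deltas '[0,0,4,0.0006,-0.0036,0.0001,0.25,0,0,2,0.0003,-0.0018,0.0001,0.25]'

```text
clock: 32.35
eef_pos: [583.9, -80.0, 110.8]
tool_rot: [3.133, 0.0, 1.346]
force: [10.1, 0.8, -3.4]
width: 32.0
gripper_force: 4.4
```

```bash
python3 -c "from h import *;rep('C',-1)"
```

```text
C t 32.35 yaw 77.1 lever frame (rad,cw) mm: [50.1  5.6] z 110.8 push force (rad,cw) [-3.01 -9.65] fz -3.4 Tz 0.02 w 32.0 4.41
```

Call:
carry_out --deltas '[0,0,4,0.0008,-0.0036,0.0001,0.25]'

```text
clock: 32.48
eef_pos: [581.0, -78.8, 110.8]
tool_rot: [3.132, -0.0, 1.275]
force: [10.6, 0.3, -4.2]
width: 31.7
gripper_force: 5.1
```

```bash
python3 -c "from h import *;rep('C',-1)"
```

```text
C t 32.48 yaw 73.1 lever frame (rad,cw) mm: [50.   5.1] z 110.8 push force (rad,cw) [ -3.42 -10.05] fz -4.2 Tz 0.05 w 31.7 5.09
```

C is at about 10 N. Next is A.

Call:
carry_out --deltas '[0,0,0,0,0.006,0,0.25,0,0,0,0,0.0055,0,0.25,0,0,0,0,0,-0.02,0.25,0,0,0,0,0,-0.02,0.25,0,0,0,0,0,-0.02,0.25,0,0,0,0,0,-0.02,0.25,0,0,0,0.0078,-0.0229,0,0.25,0,0,0,0.0078,-0.0229,0,0.25,0,0,0,0.0078,-0.0229,0,0.25,0,0,0,0.0078,-0.0229,0,0.25,0,0,0,0.0078,-0.0229,0,0.25,0,0,0,0.0078,-0.0229,0,0.25]'

```text
clock: 33.98
eef_pos: [468.1, 3.0, 189.6]
tool_rot: [-3.14, 0.0, 1.278]
force: [0.3, 0.4, -0.9]
width: 32.1
gripper_force: 0.0
```

Call:
carry_out --deltas '[0,0,9.2,0,0,0,0.25,0,0,9.2,0,0,0,0.25,0,0,9.2,0,0,0,0.25,0,0,9.2,0,0,0,0.25,0,0,9.2,0,0,0,0.25,0,0,9.1,0,0,0,0.25,0,0,9,0,0,0,0.25,0,0,0,0,0,0,0.25]'

```text
clock: 34.98
eef_pos: [468.8, 2.7, 189.4]
tool_rot: [3.141, 0.002, 0.161]
force: [0.4, -0.7, 0.9]
width: 31.7
gripper_force: 0.0
```

```bash
python3 -c "
from h import *;rep('A',-1)"
```

```text
A t 34.98 yaw 9.2 lever frame (rad,cw) mm: [51.3 -0.1] z 189.4 push force (rad,cw) [-0.26 -0.73] fz 0.9 Tz -0.04 w 31.7 0.0
```

Call:
carry_out --deltas '[0,0,0,0.0023,0,0.0155,0.25,0,0,0,0,0,0.016,0.25,0,0,0,0,0,0.016,0.25,0,0,0,0,0,0.016,0.25,0,0,0,0,0,0.0155,0.25,0,0,0,0,-0.002,0,0.25,0,0,0,0,-0.002,0,0.25,0,0,0,0,-0.002,0,0.25,0,0,0,0,-0.002,0,0.25,0,0,3,0.0005,-0.0027,0,0.25,0,0,3,0.0005,-0.0027,0,0.25,0,0,3,0.0006,-0.0027,0,0.25]'

```text
clock: 36.48
eef_pos: [471.6, 17.6, 111.1]
tool_rot: [3.138, -0.002, 0.0]
force: [0.8, -5.6, -1.9]
width: 32.1
gripper_force: 2.4
```

```bash
python3 -c "from h import *;rep('A',-1)"
```

```text
A t 36.48 yaw 0.0 lever frame (rad,cw) mm: [47.9  6.6] z 111.1 push force (rad,cw) [-0.81 -5.59] fz -1.9 Tz -0.01 w 32.1 2.44
```

Call:
carry_out --deltas '[0,0,4,0.0006,-0.0037,0.0001,0.25,0,0,4,0.0006,-0.0037,0.0001,0.25,0,0,3,0.0005,-0.0028,0.0001,0.25]'

```text
clock: 36.85
eef_pos: [473.8, 26.8, 110.8]
tool_rot: [3.137, -0.003, -0.192]
force: [0.5, -6.0, -0.5]
width: 32.0
gripper_force: 3.4
```

```bash
python3 -c "from h import *;rep('A',-1)"
```

```text
A t 36.85 yaw -11.0 lever frame (rad,cw) mm: [47.8  6.7] z 110.8 push force (rad,cw) [-1.63 -5.82] fz -0.5 Tz 0.07 w 32.0 3.38
```

Call:
carry_out --deltas '[0,0,4,0.0008,-0.0037,0.0001,0.25,0,0,4,0.0008,-0.0037,0.0001,0.25,0,0,4,0.0008,-0.0037,0.0001,0.25]'

```text
clock: 37.22
eef_pos: [478.2, 35.9, 110.6]
tool_rot: [3.136, -0.003, -0.403]
force: [-2.2, -9.0, 1.1]
width: 32.2
gripper_force: 4.5
```

```bash
python3 -c "from h import *;rep('A',-1)"
```

```text
A t 37.23 yaw -23.1 lever frame (rad,cw) mm: [47.8  6.8] z 110.6 push force (rad,cw) [-1.56 -9.16] fz 1.1 Tz 0.08 w 32.2 4.5
```

Call:
carry_out --deltas '[0,0,4,0.0009,-0.0037,0.0001,0.25,0,0,3,0.0008,-0.0028,0,0.25]'

```text
clock: 37.48
eef_pos: [481.7, 40.9, 110.4]
tool_rot: [3.136, -0.003, -0.525]
force: [-4.6, -8.7, 2.4]
width: 32.2
gripper_force: 4.9
```

```bash
python3 -c "from h import *;rep('A',-1)"
```

```text
A t 37.48 yaw -30.1 lever frame (rad,cw) mm: [47.7  6.9] z 110.4 push force (rad,cw) [-0.35 -9.82] fz 2.4 Tz 0.07 w 32.2 4.89
```

Call:
carry_out --deltas '[0,0,3,0.0007,-0.0028,0,0.25]'

```text
clock: 37.6
eef_pos: [483.3, 42.8, 110.3]
tool_rot: [3.135, -0.003, -0.577]
force: [-4.9, -10.2, 2.6]
width: 32.0
gripper_force: 5.1
```

```bash
python3 -c "from h import *;rep('A',-1)"
```

```text
A t 37.6 yaw -33.1 lever frame (rad,cw) mm: [47.7  6.9] z 110.3 push force (rad,cw) [ -1.49 -11.24] fz 2.6 Tz 0.03 w 32.0 5.1
```

A is at about 10.3 N. Last is D.

Call:
carry_out --deltas '[0,0,0,0,0.0055,0,0.25,0,0,0,0,0.0055,0,0.25,0,0,0,0,0,-0.02,0.25,0,0,0,0,0,-0.02,0.25,0,0,0,0,0,-0.02,0.25,0,0,0,0,0,-0.02,0.25,0,0,0,0.0274,-0.0232,0,0.25,0,0,0,0.0274,-0.0232,0,0.25,0,0,0,0.0274,-0.0232,0,0.25,0,0,0,0.0274,-0.0232,0,0.25,0,0,0,0.0274,-0.0232,0,0.25,0,0,0,0.0274,-0.0232,0,0.25]'

```text
clock: 39.1
eef_pos: [693.4, 66.1, 190.0]
tool_rot: [-3.141, 0.001, -0.572]
force: [0.8, -0.2, -0.4]
width: 32.0
gripper_force: 0.0
```

Call:
carry_out --deltas '[0,0,-9.8,0,0,0,0.25,0,0,-9.8,0,0,0,0.25,0,0,-9.8,0,0,0,0.25,0,0,-9.8,0,0,0,0.25,0,0,-9.7,0,0,0,0.25,0,0,0,0,0,0,0.25]'

```text
clock: 39.85
eef_pos: [692.3, 65.6, 190.3]
tool_rot: [-3.14, -0.001, 0.279]
force: [-0.4, -0.3, 0.6]
width: 32.3
gripper_force: 0.0
```

```bash
python3 -c "
from h import *;rep('D')"
```

```text
D t 39.85 yaw 16.0 lever frame (rad,cw) mm: [51.2 -3.1] z 190.3 push force (rad,cw) [-0.52  0.19] fz 0.6 Tz -0.0 w 32.3 0.0
```

Call:
carry_out --deltas '[0,0,0,-0.0012,0.003,0.016,0.25,0,0,0,0,0,0.016,0.25,0,0,0,0,0,0.016,0.25,0,0,0,0,0,0.016,0.25,0,0,0,0,0,0.016,0.25,0,0,0,0,0.002,0,0.25,0,0,0,0,0.002,0,0.25,0,0,0,0,0.002,0,0.25,0,0,0,0,0.002,0,0.25,0,0,3,-0.0005,0.0027,0,0.25,0,0,3,-0.0005,0.0027,0,0.25,0,0,3,-0.0006,0.0027,0,0.25]'

```text
clock: 41.35
eef_pos: [694.2, 49.0, 110.4]
tool_rot: [-3.137, 0.0, 0.123]
force: [-1.6, 3.9, 2.5]
width: 32.0
gripper_force: 2.3
```

```bash
python3 -c "from h import *;rep('D')"
```

```text
D t 41.35 yaw 7.1 lever frame (rad,cw) mm: [50.   5.8] z 110.4 push force (rad,cw) [-1.16 -4.06] fz 2.5 Tz 0.06 w 32.0 2.33
```

Call:
carry_out --deltas '[0,0,4,-0.0008,0.0038,-0.0001,0.25,0,0,4,-0.0008,0.0038,-0.0001,0.25,0,0,4,-0.0008,0.0038,-0.0001,0.25]'

```text
clock: 41.72
eef_pos: [693.1, 39.1, 110.3]
tool_rot: [-3.135, 0.0, -0.086]
force: [0.2, 6.6, 0.0]
width: 31.8
gripper_force: 3.4
```

```bash
python3 -c "from h import *;rep('D')"
```

```text
D t 41.73 yaw -4.9 lever frame (rad,cw) mm: [49.8  5.2] z 110.3 push force (rad,cw) [-0.35 -6.57] fz 0.0 Tz 0.02 w 31.8 3.37
```

Call:
carry_out --deltas '[0,0,4,-0.0008,0.0038,-0.0001,0.25,0,0,4,-0.0008,0.0038,-0.0001,0.25,0,0,4,-0.0008,0.0038,-0.0001,0.25]'

```text
clock: 42.1
eef_pos: [690.1, 29.4, 110.3]
tool_rot: [-3.134, 0.0, -0.294]
force: [3.0, 7.0, -3.0]
width: 32.4
gripper_force: 4.3
```

```bash
python3 -c "from h import *;rep('D')"
```

```text
D t 42.1 yaw -16.9 lever frame (rad,cw) mm: [49.8  4.9] z 110.3 push force (rad,cw) [ 0.85 -7.56] fz -3.0 Tz -0.04 w 32.4 4.32
```

Call:
carry_out --deltas '[0,0,4,-0.0008,0.0038,0.0001,0.25,0,0,4,-0.0008,0.0038,0.0001,0.25,0,0,3,-0.0006,0.0028,0.0001,0.25]'

```text
clock: 42.48
eef_pos: [685.7, 20.8, 110.2]
tool_rot: [-3.133, -0.001, -0.485]
force: [6.5, 8.7, -3.6]
width: 32.0
gripper_force: 5.1
```

```bash
python3 -c "from h import *;rep('D')"
```

```text
D t 42.48 yaw -27.8 lever frame (rad,cw) mm: [49.9  5.1] z 110.2 push force (rad,cw) [  1.73 -10.71] fz -3.6 Tz -0.06 w 32.0 5.12
```

D is at about 10.2 N, so both passes are complete. Letting go, retreating upward and taking a final look.

Call:
carry_out --deltas '[0,0,0,0,-0.006,0,0.25,0,0,0,0,-0.0055,0,0.25,0,0,0,0,0,-0.02,0.25,0,0,0,0,0,-0.02,0.25,0,0,0,0,0,-0.025,0.25,0,0,0,0,0,-0.03,0.25,0,0,0,0,0,-0.03,0.25,0,0,0,0,0,0,0.25,0,0,0,0,0,0,0.25]'

```text
clock: 43.6
eef_pos: [688.1, 24.9, 235.7]
tool_rot: [-3.141, 0.0, -0.488]
force: [-0.8, -0.3, 0.5]
width: 32.1
gripper_force: 0.0
```

```bash
python3 -c "
from h import *;rep('D')
cv2.imwrite('pics/end.png',cv2.resize(ctrl.get_image('scene')[100:,100:400,::-1],(633,600),interpolation=cv2.INTER_CUBIC))"
```

```text
D t 43.6 yaw -28.0 lever frame (rad,cw) mm: [50.1  0.2] z 235.7 push force (rad,cw) [-0.6   0.65] fz 0.5 Tz 0.01 w 32.1 0.0
```

View pics/end.png

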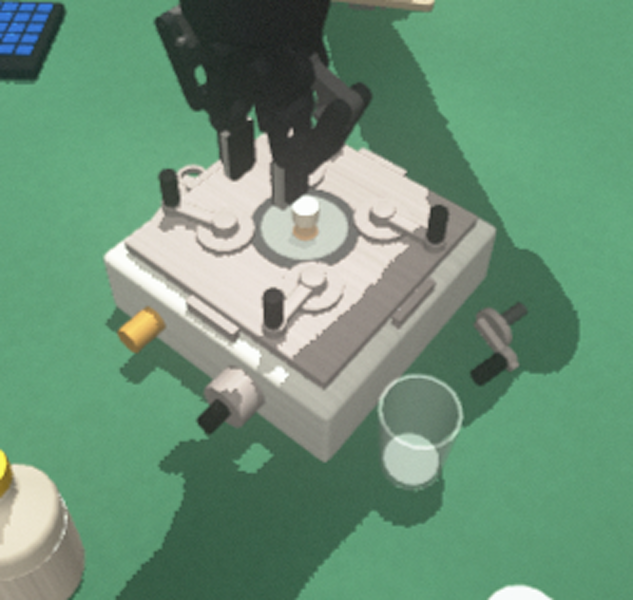

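The vial still stands at crop (305,215), the beaker and spare are unmoved, and the gripper is clear above the cover. Handing in.

```bash
python3 -c "
from cell import ctrl;print(ctrl.finish_job())"
```

```text
the job is handed in; nothing more can be done
None
```

I tightened all four screws crosswise (B, C, A, D) in two passes, to about 5–5.7 N and then about 10 N at each knob (highest single reading 11.2 N), and handed in at about 44 s with the vial still standing. I did not re-check the earlier screws after the later ones slackened them, so B may now sit nearer 8.6 N.

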